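# Load a dishwasher tablet into its dispenser with the push stick

## Robot

A 7-joint arm with a two-finger parallel gripper is mounted at the origin on a cart in front of the work surface, level with it; the furniture and walls round the work are solid. World frame = base frame: x ahead of the robot, y to its left, z up, the work surface at z = 0. Lengths are in m, angles in rad, forces in N, time in s.
With the tool pointing down it reaches from about 0.35 to 0.9 m from the base axis. Payload 8.1 kg.
Tool frame: the origin (TCP) lies on the centre line of the jaws, within the pads' length; the fingertips stand 17 mm ahead of it and the grasp point (between the pads) lies 2 mm behind it; z points along the fingers, y is the direction in which the jaws open and shut (so a half turn about z gives the same grasp; the last joint's range is limited). The gripper opens to 85 mm and grips with 20 to 120 N. Pads are 22 mm wide; open, the fingers measure 114 mm over their backs; the gripper's body (76 mm by 85 mm) begins 54 mm behind the grasp point. The pads swing forward as they close: fully open they stand 13 mm farther back than shut.
Start: joints at [1.096, 0.434, 0.025, 1.573, -0.012, 1.134, -0.075], TCP at [0.227, -0.582, 0.248] pointing down, gripper open.
Joint ranges: [-2.62, 2.62], [-0.44, 2.09], [-1.27, 1.32], [0.08, 2.57], [-1.32, 4.46], [0.12, 2], [-2.74, 2.74]. Speed limits (rad/s): [2.22, 2.22, 3.01, 3.01, 3.14, 3.14, 3.14].

## Interface

Orientations are given as [roll, pitch, yaw] about the fixed x, y, z axes, in that order (R = Rz(yaw) Ry(pitch) Rx(roll)).
In Python, from bench import r gives the robot as it stands. Calls block until the motion is done:
- r.goto(position, orientation): joint-space move of the TCP to a pose.
- r.move_straight(position, rotation=None, v=0.15): straight line of the TCP; rotation=None keeps the orientation; v is the mean speed in m/s.
- r.move_j(angles): joint-space move.
- r.command_gripper(opening, grasp_force=None): finger opening in m; grasp_force is the grip in N (None keeps the last); returns when the fingers have stopped.
- r.sleep(seconds).
- r.solve_ik(position, orientation): joint angles nearest the present ones, or None.
- r.read_camera(name): name is "scene" or "top" or "wrist"; returns a dict with "img" (400x640x3 uint8, blue, green, red), "z_map" (400x640 float32, m along the optical axis (not along the pixel's ray), 0 where there is no reading), "K" (3x3 intrinsics, pixels), "position" and "attitude" of the camera in the world; the wrist camera has in their place "hand_eye" (4x4, takes a point from camera to tool coordinates, whose origin is the TCP and whose axes are the flange's). Camera axes: x right, y up, looking along -z (the intrinsics and any distortion apply to the point x, -y, -z); pixel columns grow to the right and rows downward; lengths in m; the calibration is good to about 2 mm. A picture is of the moment at which its call begins: read the wrist's pose just before it.
A pose or a line that the arm cannot do raises r.MotionError and nothing moves.
- r.job_done(): hands the job in, once; it reports no verdict.
Readings, each from a call of its own:
- r.read_time_s(): time.
- r.read_joint_positions(): joint angles.
- r.read_qvel(): joint speeds.
- r.read_joint_torque(): joint torques, N m.
- r.read_ee_pos(): TCP position.
- r.read_ee_rot(): TCP orientation.
- r.read_contact_force(): force on the tool from outside, world axes, zero at the start.
- r.read_ft_torque(): the same for the moment, N m.
- r.read_width(): finger opening in m.
Only numpy, scipy, OpenCV 4.12 (cv2) and the standard library are available. Lean on these libraries where they do the work, as an engineer would, in place of code of your own. Each camera call takes 0.05 s, during which the arm holds its last target.

## Task

Take the wooden push stick by its handle and, with its nose, push the tablet out of the dispenser's open tray and along the narrow roofed channel until the stiff sliding backstop hidden inside is driven fully home and will go no farther. Press it there firmly for a moment, with about a kilogram's weight and never as much as two, touching the tablet with nothing but the stick; then draw the stick out and lay it on the worktop clear of the dispenser. Leave the red-capped spice jar and the garlic beside the dispenser where they stand.

Things in the scene. Friction and masses are not known exactly. Their poses are not given: they have to be found in the camera images.
- dispenser: White tablet dispenser fixed to the worktop, 150 mm long (x), 66 wide, 30 high; floor 6 mm above the worktop. Origin under the middle of the tray's open front edge, at worktop height; x runs from the tray into the channel, z up. x 0 to 30 mm: open-topped tray, 42 mm wide inside, no front wall, side walls to 22 mm height; x 30 to 54 mm: open-topped taper. Smooth plastic.
- channel_mouth (a point): Middle of the floor (6 mm above the worktop) where the channel begins, x = 54 mm of the dispenser. The channel is straight, 26 mm wide, 20 mm high inside, 90 mm long, closed at the far end, under an aluminium roof whose top is 30 mm above the worktop.
- backstop (a joint): Travel in m of the hidden backstop plate in the channel: 0 at the start, 0.008 fully home, where it stops dead. Its face at first stands 90 to 122 mm along x from the dispenser's origin (not measured; find it by feel). It slides stiffly (about 4 N, plus 0.8 N per 10 mm/s of speed) and stays where it is left.
- tablet_mid (a point): Centre of the dishwasher tablet, 28 x 22 x 15 mm (x, y, z), white below and blue on top with a red dot, 25 g or so, lying loose on the floor of the tray with its long side roughly along the channel.
- stick_grip (a point): Middle of the push stick's upright handle, 42 mm above the stick's underside; x points along the stick to its nose, z up. Handle: block 30 mm (x) by 22 mm (y), top 62 mm above the underside. The bar under it, 18 mm wide, 12 mm high, runs from 20 mm behind this point to the tip 125 mm ahead. Wood, about 80 g, red band near the tip; it starts lying on its bar on the worktop.
- stick_tip (a point): Centre of the flat front end of the stick's nose, 125 mm ahead of the handle's centre and 6 mm above the stick's underside; x points along the stick.
- garlic: Bystander: garlic bulb about 60 mm, to the right of the dispenser. Origin at its underside. Farther right stands a fixed blue bin, 290 mm high, 330 mm wide at its rim.
- spice_jar: Bystander: red-capped spice jar 45 mm wide, 106 mm high, beyond the far end of the dispenser. Origin at its underside.

How it is judged:
On the way, in this order (a step that is already met when the one before it is completed fails the run):
1. the stick's nose has pushed the tablet into the roofed channel (x of tablet_mid in the frame of dispenser above 0.062 m and x of stick_tip in the frame of dispenser above 0.035 m), for 0.05 s.
2. the backstop is home and the stick presses the tablet against it with more than 7 N for 0.3 s (value of joint backstop above 0.007 m and contact force between stick and tablet above 7 N), for 0.3 s.
At the end, for the whole second after the job is handed in: The backstop is pushed home (at least 6.5 of its 8 mm), the tablet lies at rest in the channel with its centre at least 78 mm in from the tray's front edge, and the stick lies at rest on the worktop (handle's middle below 60 mm, tip below 40 mm), out of the dispenser and not touching it (value of joint backstop above 0.0065 m and x of tablet_mid in the frame of dispenser above 0.078 m and linear speed of each of tablet, stick below 0.01 m/s and height (world z) of stick_grip below 0.06 m and height (world z) of stick_tip below 0.04 m and contact force between stick and dispenser below 0.05 N and (x of stick_tip in the frame of dispenser below 0 m or y of stick_tip in the frame of dispenser below -0.033 m or y of stick_tip in the frame of dispenser above 0.033 m or x of stick_tip in the frame of dispenser above 0.15 m)).
It fails at once if the stick presses the tablet with 20 N or more (it would crumble) (contact force between stick and tablet above 20 N).
It fails at once if the fingers or the arm touch the tablet (contact force between any of the fingers, the arm and tablet above 0.3 N).
It fails at once if the spice jar or the garlic is moved more than 30 mm (distance of any of spice_jar, garlic from where it was at the start of the episode above 0.03 m).
It also fails if it takes over 64 s, if anything falls off the work surface, if the arm or the gripper's body presses on something with over 40 N, if the wrist force passes 120 N, or if a joint passes its speed limit or range.

## Working session

There is one attempt and no reset: what is moved stays moved. The work goes in short steps, each a Python script; the robot and the scene stay as the last script left them, time stands still between calls to the robot, and variables do not carry over. Pictures are saved under pics/ and viewed, and the job is handed in when it is done.

```bash
ls; mkdir -p pics
python3 - <<'E'
from bench import r
import cv2,pickle
print(r.read_time_s(), r.read_ee_pos(), r.read_ee_rot(), r.read_width())
for n in ["scene","top","wrist"]:
    d=r.read_camera(n); cv2.imwrite(f"pics/{n}0.png",d["img"]); pickle.dump(d,open(f"{n}0.pkl","wb"))
    print(n,{k:(v if k not in("img","z_map") else v.shape) for k,v in d.items()})
E
```

```text
pics
0.0 [ 0.22683669 -0.58185453  0.24751635] [-3.14002130e+00  1.45172461e-04  3.71750407e-01] 0.08510332148761213
scene {'img': (400, 640, 3), 'z_map': (400, 640), 'K': array([[499.63993865,   0.        , 321.83709305],
       [  0.        , 499.63993865, 194.30132106],
       [  0.        ,   0.        ,   1.        ]]), 'position': array([0.06226638, 0.98955459, 0.49330629]), 'attitude': array([ 1.07853479, -0.02411155, -2.38459546])}
top {'img': (400, 640, 3), 'z_map': (400, 640), 'K': array([[513.09434335,   0.        , 318.34745082],
       [  0.        , 513.09434335, 197.06479792],
       [  0.        ,   0.        ,   1.        ]]), 'position': array([0.54286832, 0.39003021, 0.89418622]), 'attitude': array([ 0.05442696,  0.009599  , -1.5832856 ])}
wrist {'img': (400, 640, 3), 'z_map': (400, 640), 'K': array([[317.05891612,   0.        , 316.06122013],
       [  0.        , 317.05891612, 200.12041819],
       [  0.        ,   0.        ,   1.        ]]), 'hand_eye': array([[ 1.54748430e-03,  9.49700461e-01,  3.13155935e-01,
         7.99267875e-02],
       [ 9.99998797e-01, -1.50302563e-03, -3.83381869e-04,
        -5.19829602e-04],
       [ 1.06583458e-04,  3.13156152e-01, -9.49701644e-01,
        -1.26128604e-01],
       [ 0.00000000e+00,  0.00000000e+00,  0.00000000e+00,
         1.00000000e+00]])}
```

View pics/scene0.png

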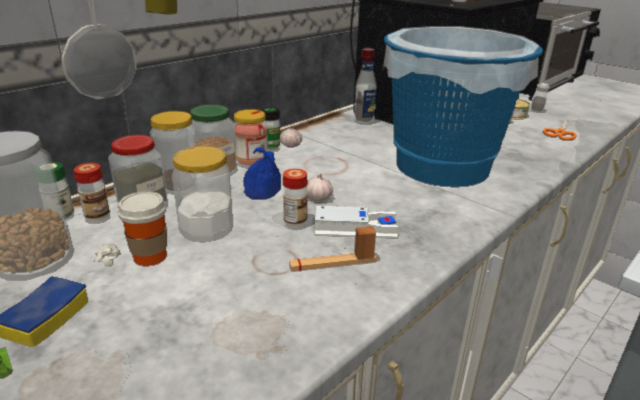

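View pics/top0.png

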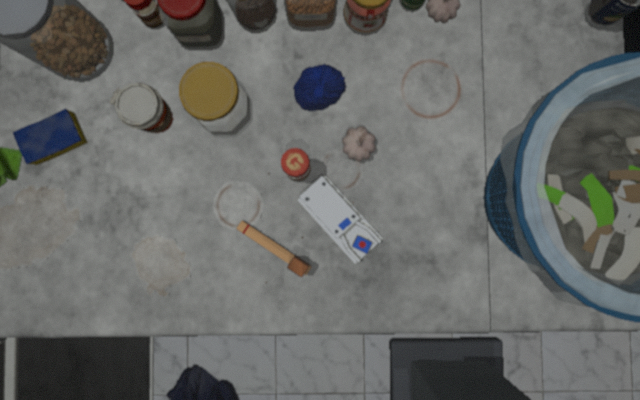

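View pics/wrist0.png

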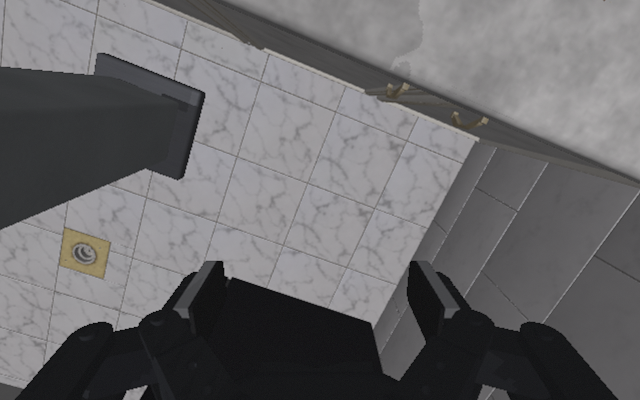

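The top view shows the dispenser at about (340,220), tray end lower right with the tablet at (362,243). The stick runs from its nose at (243,226) to its handle at (298,265). The bin on the right stands between the arm and the work.

```bash
cat > h.py <<'E'
import numpy as np, cv2, pickle
from scipy.spatial.transform import Rotation as R
def T_of(d, ee=None):
    T=np.eye(4)
    if 'position' in d:
        T[:3,:3]=R.from_euler('xyz',d['attitude']).as_matrix(); T[:3,3]=d['position']; return T
    E=np.eye(4); E[:3,:3]=R.from_euler('xyz',ee[1]).as_matrix(); E[:3,3]=ee[0]
    return E@d['hand_eye']
def ray(d,uv,z,ee=None):
    T=T_of(d,ee); K=d['K']; uv=np.atleast_2d(np.asarray(uv,float))
    c=np.c_[(uv[:,0]-K[0,2])/K[0,0], -(uv[:,1]-K[1,2])/K[1,1], -np.ones(len(uv))]
    w=c@T[:3,:3].T
    return T[:3,3]+w*((z-T[2,3])/w[:,2])[:,None]
def cloud(d,ee=None):
    T=T_of(d,ee); K=d['K']; Z=d['z_map']; v,u=np.mgrid[:400,:640]
    c=np.stack([(u-K[0,2])/K[0,0]*Z, -(v-K[1,2])/K[1,1]*Z, -Z],-1)
    return c@T[:3,:3].T+T[:3,3]
def proj(d,p,ee=None):
    T=T_of(d,ee);K=d['K']; c=(np.atleast_2d(p)-T[:3,3])@T[:3,:3]
    return np.c_[K[0,0]*c[:,0]/-c[:,2]+K[0,2], K[1,1]*-c[:,1]/-c[:,2]+K[1,2]]
E
python3 - <<'E'
from h import *
d=pickle.load(open('top0.pkl','rb')); P=cloud(d)
for n,uv in dict(tablet=(362,243),nose=(243,226),handle=(298,265),cap=(295,163),garlic=(359,143),roof=(327,205),counter=(250,320)).items(): print(n,P[uv[1],uv[0]].round(4))
for n,uv,z in [("tab",(362,243),.021),("nose",(243,226),.012),("handle",(300,266),.062),("far",(312,190),.03),("front",(370,251),.022)]: print(n,ray(d,uv,z).round(4))
rim=P[...,2]>0.24; q=P[rim]; print('bin',q.min(0),q.max(0))
big=cv2.resize(d['img'][150:300,210:410],None,fx=4,fy=4,interpolation=cv2.INTER_CUBIC); cv2.imwrite('pics/topz.png',big)
E
```

```text
tablet [0.5117 0.325  0.0239]
nose [0.5429 0.5281 0.0116]
handle [0.4792 0.4315 0.0645]
cap [0.6388 0.4323 0.1085]
garlic [0.6763 0.3298 0.0588]
roof [0.5763 0.3834 0.0335]
counter [0.3811 0.5183 0.0016]
tab [[0.5116 0.3248 0.021 ]]
nose [[0.5429 0.528  0.012 ]]
handle [[0.4773 0.4284 0.062 ]]
far [[0.6021 0.4083 0.03  ]]
front [[0.498  0.3116 0.022 ]]
bin [ 0.42592474 -0.01551656  0.24000034] [0.74353067 0.39003021 0.89418622]
```

View pics/topz.png

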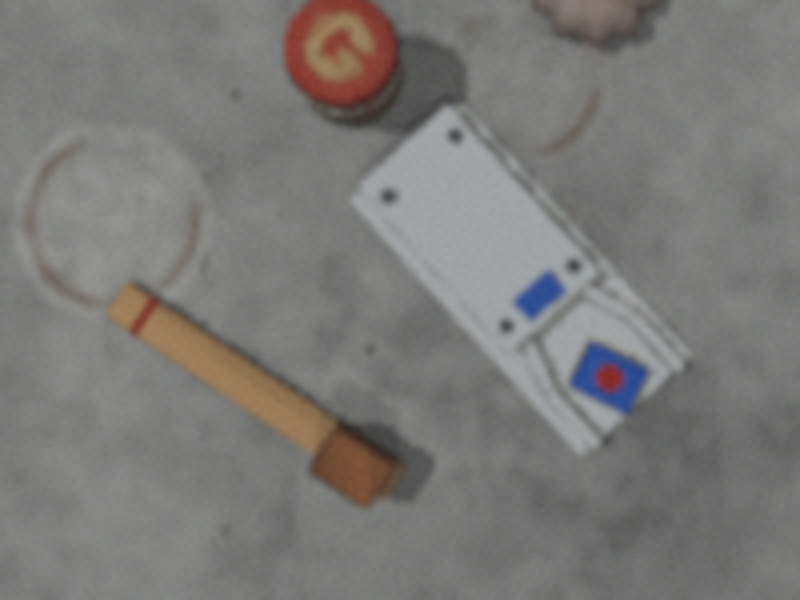

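The tablet lies turned about 25–30° in the tray. I'll cross high over the bin and look from the wrist.

Run:
```python
from bench import r
from h import *
import math
pi=math.pi
q0=r.solve_ik([.24,-.56,.46],[pi,0,.37]);print(q0)
print(r.solve_ik([.45,.0,.48],[pi,0,.7]))
print(r.solve_ik([.47,.37,.20],[pi,0,.85]))
r.move_j(q0); print(r.read_time_s())
r.goto([.45,.0,.48],[pi,0,.7]); print(r.read_time_s())
r.goto([.46,.37,.22],[pi,0,.85]); print(r.read_time_s())
r.sleep(.3)
ee=(r.read_ee_pos(),r.read_ee_rot()); d=r.read_camera('wrist'); print(ee,r.read_contact_force())
pickle.dump((d,ee),open('w1.pkl','wb')); cv2.imwrite('pics/w1.png',d['img'])
```

```text
[ 1.04976794  0.32605815  0.04290951  1.22565329 -0.01374319  1.59015871
 -0.11064323]
[ 0.47819173  0.08530448 -0.64666301  1.49794511  0.05135904  1.57549997
 -1.03727494]
[-0.24444539  0.55049674 -0.76106895  1.65622033  0.41591938  1.10389869
 -1.84337201]
1.0083
3.15
4.8083
(array([0.46045904, 0.36955609, 0.22033488]), array([ 3.14111655e+00, -4.45959412e-04,  8.48983894e-01])) [-0.25033089  0.51879999 -0.5684345 ]
```

View pics/w1.png

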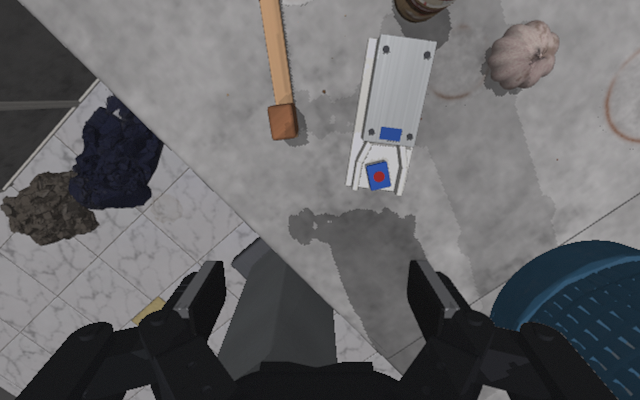

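The wrist view shows the handle at (283,121), the bar running up to (272,0), the roof at about (400,90) and the tablet at (378,176). I'll measure from this picture and the top one.

```bash
cat > meas.py <<'E'
from h import *
def rect(pts):
    (c,s,a)=cv2.minAreaRect((pts*1000).astype(np.float32)); 
    b=cv2.boxPoints((c,s,a)); e1=b[1]-b[0]; e2=b[2]-b[1]
    l=e1 if np.linalg.norm(e1)>np.linalg.norm(e2) else e2
    return np.array(c)/1000, sorted(s), np.degrees(np.arctan2(l[1],l[0]))%180
def go(d,ee=None,roi=None):
    hsv=cv2.cvtColor(d['img'],cv2.COLOR_BGR2HSV); P=cloud(d,ee)
    H,S,V=[hsv[...,i].astype(int) for i in range(3)]
    near=(abs(P[...,0]-.53)<.13)&(abs(P[...,1]-.42)<.15)
    wood=near&(H>3)&(H<22)&(S>90)&(P[...,2]<.075)
    wood=cv2.morphologyEx(wood.astype(np.uint8),cv2.MORPH_OPEN,np.ones((2,2)))
    n,l,st,_=cv2.connectedComponentsWithStats(wood)
    i=1+np.argmax(st[1:,4]); wood=l==i
    top=wood&(P[...,2]>.05); bar=wood&(P[...,2]<.02)
    for nm,m,z in [('handletop',top,.062),('bar',bar,.012)]:
        v,u=np.nonzero(m); q=ray(d,np.c_[u,v],z,ee)
        print(nm,m.sum(),rect(q[:,:2]), 'zmed',np.median(P[m][:,2]).round(4))
        if nm=='bar':
            c=q[:,:2].mean(0); w=np.linalg.svd(q[:,:2]-c,full_matrices=False)[2][0]; w*=np.sign(w[1]); print(' PCA ang',np.degrees(np.arctan2(w[1],w[0])),'c',c)
    blue=near&(H>100)&(H<130)&(S>120)
    red=near&((H<8)|(H>172))&(S>150)&(P[...,2]<.04)
    n,l,st,cc=cv2.connectedComponentsWithStats(cv2.morphologyEx(blue.astype(np.uint8),cv2.MORPH_CLOSE,np.ones((5,5))))
    for i in range(1,n):
        if st[i,4]>20:
            v,u=np.nonzero(l==i)
            z=np.median(P[l==i][:,2]); zz=.021 if z<.0275 else .03
            print('blue',st[i,4],z.round(4),cc[i].round(1),rect(ray(d,np.c_[u,v],zz,ee)[:,:2]))
    m=near&(S<60)&(V>120)&(P[...,2]>.024)&(P[...,2]<.045)
    n,l,st,_=cv2.connectedComponentsWithStats(m.astype(np.uint8)); i=1+np.argmax(st[1:,4])
    v,u=np.nonzero(l==i); print('roof',st[i,4],rect(ray(d,np.c_[u,v],.03,ee)[:,:2]))
E
python3 - <<'E'
from meas import *
print('TOP'); go(pickle.load(open('top0.pkl','rb')))
d,ee=pickle.load(open('w1.pkl','rb')); print('WRIST'); go(d,ee)
cv2.imwrite('pics/w1z.png',cv2.resize(d['img'][20:210,330:460],None,fx=4,fy=3,interpolation=cv2.INTER_CUBIC)[:600])
E
```

```text
TOP
handletop 241 (array([0.50496295, 0.47156775]), [21.304845809936523, 127.56011962890625], np.float32(54.560238)) zmed 0.0627
bar 601 (array([0.50448526, 0.47445795]), [16.608543395996094, 141.40599060058594], np.float32(55.79896)) zmed 0.0131
 PCA ang 55.81876902084856 c [0.512745   0.48633217]
blue 58 0.0321 [344.4 223.4] (array([0.54518073, 0.3544848 ]), [9.1693115234375, 17.07788848876953], np.float32(127.84916))
blue 131 0.0227 [361.8 243.8] (array([0.50995596, 0.3248783 ]), [19.68831443786621, 25.678985595703125], np.float32(62.724068))
roof 1646 (array([0.56967426, 0.37686737]), [51.99977111816406, 104.14726257324219], np.float32(41.488342))
WRIST
handletop 843 (array([0.49834637, 0.46436411]), [21.43397331237793, 106.33857727050781], np.float32(55.361206)) zmed 0.062
bar 1859 (array([0.50090625, 0.46880145]), [17.950817108154297, 128.54055786132812], np.float32(56.565933)) zmed 0.0122
 PCA ang 56.382107162265505 c [0.51134706 0.48464763]
blue 239 0.0314 [390.2 133.5] (array([0.54436133, 0.35552505]), [11.395307540893555, 20.003732681274414], np.float32(130.84966))
blue 410 0.0216 [377.8 175.4] (array([0.50916867, 0.32681815]), [21.45474624633789, 27.47970199584961], np.float32(62.687042))
roof 5439 (array([0.57259473, 0.38071384]), [52.13967514038086, 95.84837341308594], np.float32(41.617233))
```

View pics/w1z.png

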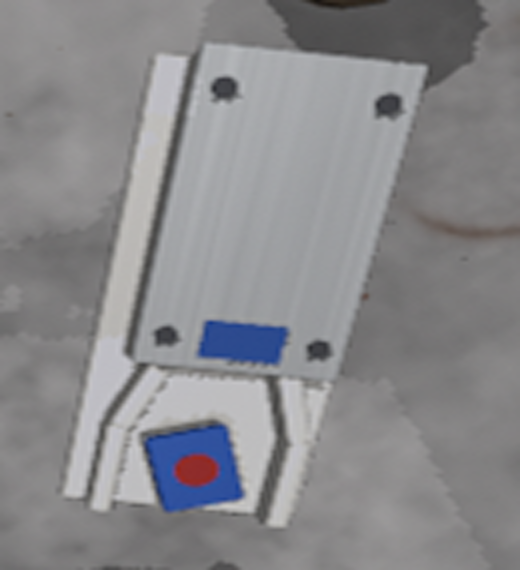

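Run:
```python
from bench import r
from h import *
import math
pi=math.pi
for n,p,y in [('w2',[.50,.33,.15],.725),('w3',[.47,.42,.15],.98)]:
    r.goto(p,[pi,0,y]); r.sleep(.25)
    ee=(r.read_ee_pos(),r.read_ee_rot()); d=r.read_camera('wrist'); print(ee,r.read_time_s())
    pickle.dump((d,ee),open(n+'.pkl','wb')); cv2.imwrite(f'pics/{n}.png',d['img'])
from meas import go
for n in ['w2','w3']:
    d,ee=pickle.load(open(n+'.pkl','rb')); print(n); go(d,ee)
```

```text
(array([0.49969778, 0.33126544, 0.1510843 ]), array([-3.14127465e+00, -1.81801873e-03,  7.26547576e-01])) 5.9083
(array([0.47090227, 0.41882919, 0.14998195]), array([3.14073672e+00, 3.11454826e-04, 9.77951995e-01])) 6.675
w2
handletop 1558 (array([0.50119669, 0.4569303 ]), [36.53597640991211, 97.14797973632812], np.float32(57.111217)) zmed 0.0619
bar 3131 (array([0.49908389, 0.46515869]), [30.140342712402344, 121.95015716552734], np.float32(50.56922)) zmed 0.0121
 PCA ang 58.07005025625295 c [0.50771527 0.47750113]
blue 389 0.0314 [331.5 138. ] (array([0.54403436, 0.35553992]), [10.680132865905762, 19.446779251098633], np.float32(131.72252))
blue 629 0.0216 [328.8 190.1] (array([0.5096532 , 0.32650494]), [21.088573455810547, 27.53789520263672], np.float32(62.801987))
roof 9045 (array([0.57278796, 0.38072098]), [51.9004020690918, 94.96612548828125], np.float32(41.638252))
w3
handletop 1272 (array([0.5001366 , 0.46912338]), [20.78958511352539, 113.19406127929688], np.float32(56.114784)) zmed 0.062
bar 2650 (array([0.50992618, 0.48331046]), [17.165660858154297, 94.8608627319336], np.float32(56.514038)) zmed 0.0122
 PCA ang 55.88403779944261 c [0.5118532  0.48583419]
blue 320 0.0314 [433.3 212.5] (array([0.54457227, 0.35522394]), [11.61421012878418, 20.07621192932129], np.float32(130.93024))
blue 469 0.0215 [407.5 251.1] (array([0.50942343, 0.32752396]), [21.382097244262695, 28.786134719848633], np.float32(63.142166))
roof 7189 (array([0.57281635, 0.38090567]), [51.97694396972656, 95.81117248535156], np.float32(41.67928))
```

View pics/w2.png

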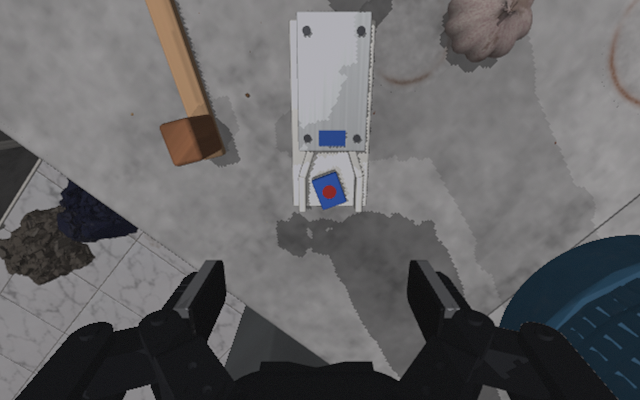

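View pics/w3.png

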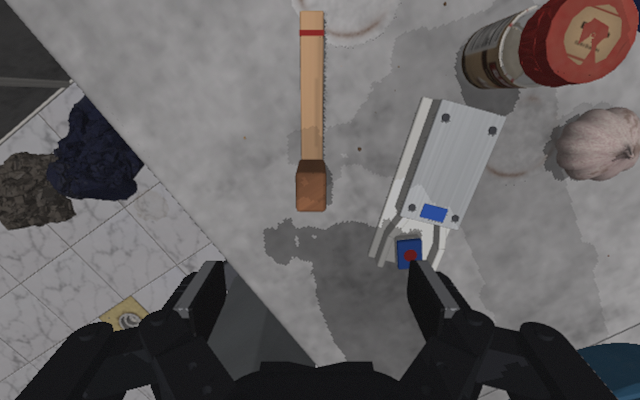

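Run:
```python
from h import *
d,ee=pickle.load(open('w2.pkl','rb'))
im=cv2.resize(d['img'][120:220,270:400],None,fx=6,fy=6,interpolation=cv2.INTER_CUBIC); cv2.imwrite('pics/w2z.png',im)
a=np.radians(41.65); ex=np.array([np.cos(a),np.sin(a)]); O=np.array([.5728,.3808])-.102*ex; print('O',O)
P=cloud(d,ee); Q=P[...,:2]-O; X=Q@ex; Y=Q@np.array([-ex[1],ex[0]])
for x0 in (.008,.02,.075,.12):
    m=(abs(X-x0)<.002)&(abs(Y)<.05); 
    o=np.argsort(Y[m]); y=Y[m][o]; z=P[m][:,2][o]
    print(x0,[ (round(b*1000),round(1000*float(np.median(z[(y>b-.001)&(y<=b+.001)])),0)) for b in np.arange(-.046,.047,.002) if ((y>b-.001)&(y<=b+.001)).any()])
t=ray(d,[[328.8,190.1]],.021,ee)[0,:2]-O; print('tab',t@ex,t@np.array([-ex[1],ex[0]]))
```

```text
O [0.49658372 0.31301299]
0.008 [(-46, 201.0), (-44, 201.0), (-42, 200.0), (-40, 199.0), (-38, 201.0), (-36, 203.0), (-34, 1.0), (-32, 167.0), (-30, 166.0), (-28, 20.0), (-26, 22.0), (-24, 22.0), (-22, 21.0), (-20, 7.0), (-18, 7.0), (-16, 7.0), (-14, 7.0), (-12, 21.0), (-10, 21.0), (-8, 22.0), (-6, 22.0), (-4, 22.0), (-2, 22.0), (0, 22.0), (2, 22.0), (4, 22.0), (6, 22.0), (8, 22.0), (10, 7.0), (12, 7.0), (14, 7.0), (16, 7.0), (18, 8.0), (20, 8.0), (22, 23.0), (24, 22.0), (26, 22.0), (28, 7.0), (30, 7.0), (32, 7.0), (34, 1.0), (36, -0.0), (38, -0.0), (40, 0.0), (42, 0.0), (44, 1.0), (46, 1.0)]
0.02 [(-46, 199.0), (-44, 196.0), (-42, 175.0), (-40, 172.0), (-38, 1.0), (-36, 1.0), (-34, 185.0), (-32, 185.0), (-30, 172.0), (-28, 215.0), (-26, 215.0), (-24, 22.0), (-22, 22.0), (-20, 7.0), (-18, 7.0), (-16, 7.0), (-14, 6.0), (-12, 7.0), (-10, 10.0), (-8, 21.0), (-6, 21.0), (-4, 22.0), (-2, 22.0), (0, 23.0), (2, 22.0), (4, 22.0), (6, 22.0), (8, 22.0), (10, 22.0), (12, 21.0), (14, 21.0), (16, 6.0), (18, 7.0), (20, 8.0), (22, 22.0), (24, 23.0), (26, 23.0), (28, 7.0), (30, 6.0), (32, 6.0), (34,
[... 529 characters left out ...]
 (30, 7.0), (32, 7.0), (34, 0.0), (36, 0.0), (38, 0.0), (40, 0.0), (42, 0.0), (44, 0.0), (46, -0.0)]
0.12 [(-46, 1.0), (-44, 0.0), (-42, 1.0), (-40, 1.0), (-38, 1.0), (-36, 1.0), (-34, 1.0), (-32, 7.0), (-30, 7.0), (-26, 31.0), (-24, 31.0), (-22, 31.0), (-20, 31.0), (-18, 30.0), (-16, 31.0), (-14, 30.0), (-12, 31.0), (-10, 31.0), (-8, 31.0), (-6, 31.0), (-4, 31.0), (-2, 30.0), (0, 31.0), (2, 30.0), (4, 31.0), (6, 31.0), (8, 31.0), (10, 30.0), (12, 31.0), (14, 31.0), (16, 31.0), (18, 30.0), (20, 31.0), (22, 31.0), (24, 31.0), (26, 30.0), (28, 7.0), (30, 7.0), (32, 7.0), (34, 0.0), (36, 1.0), (38, 0.0), (40, 1.0), (42, 0.0), (44, 0.0), (46, -0.0)]
tab 0.019256047803261882 0.0014449790989155059
```

View pics/w2z.png

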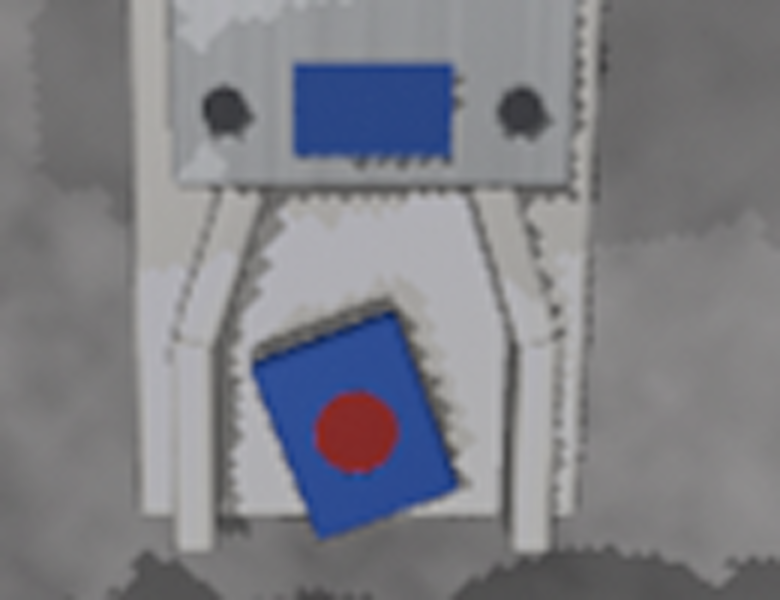

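Tray walls come out symmetric about y=0, so the dispenser pose is good: origin (0.4966, 0.3130), 41.65°. Next, the stick.

Run:
```python
from meas import *
for n in ['w3','w1','top0']:
    o=pickle.load(open(n+'.pkl','rb')); d,ee=o if isinstance(o,tuple) else (o,None)
    P=cloud(d,ee); m=((abs(P[...,0]-.478)<.05)&(abs(P[...,1]-.43)<.05)&(abs(P[...,2]-.062)<.006)).astype(np.uint8)
    nn,l,st,_=cv2.connectedComponentsWithStats(m); i=1+np.argmax(st[1:,4]); v,u=np.nonzero(l==i)
    print(n,'handle',rect(ray(d,np.c_[u,v],.062,ee)[:,:2]))
    hsv=cv2.cvtColor(d['img'],cv2.COLOR_BGR2HSV); H,S=hsv[...,0].astype(int),hsv[...,1]
    b=((H<22)|(H>170))&(S>90)&(abs(P[...,2]-.012)<.005)&(abs(P[...,0]-.52)<.06)&(P[...,1]>.455)&(P[...,1]<.56)
    nn,l,st,_=cv2.connectedComponentsWithStats(b.astype(np.uint8)); i=1+np.argmax(st[1:,4]); v,u=np.nonzero(l==i)
    q=ray(d,np.c_[u,v],.012,ee)[:,:2]; r_=rect(q); print('  bar',r_, 'tip?',r_[0]+r_[1][1]/2000*np.array([np.cos(np.radians(r_[2])),np.sin(np.radians(r_[2]))]))
```

```text
w3 handle (array([0.47648019, 0.43454221]), [21.506427764892578, 29.40015411376953], np.float32(56.11483))
  bar (array([0.51611804, 0.49366211]), [17.277912139892578, 103.72921752929688], np.float32(55.7178)) tip? [0.54533179 0.53651646]
w1 handle (array([0.47608167, 0.43319669]), [22.003902435302734, 29.678810119628906], np.float32(55.861423))
  bar (array([0.51180148, 0.48678784]), [17.435396194458008, 86.65055084228516], np.float32(56.1829)) tip? [0.53591389 0.52278328]
top0 handle (array([0.47583646, 0.43217755]), [21.827959060668945, 29.56890296936035], np.float32(55.802483))
  bar (array([0.51775806, 0.49356641]), [17.083465576171875, 99.66683197021484], np.float32(55.797752)) tip? [0.54577021 0.53478156]
```

Run:
```python
from bench import r
from h import *
import math
pi=math.pi; y=math.radians(55.9)
r.goto([.4762,.4337,.13],[pi,0,y])
r.move_straight([.4762,.4337,.042],v=.12)
print(r.read_ee_pos(),r.read_ee_rot(),r.read_contact_force())
r.command_gripper(0.0,80)
print(r.read_width(),r.read_ee_pos(),r.read_contact_force())
r.move_straight([.4762,.4337,.10],v=.1); r.sleep(.3)
ee=(r.read_ee_pos(),r.read_ee_rot()); d=r.read_camera('wrist'); print(ee,r.read_time_s(),r.read_width(),r.read_contact_force())
pickle.dump((d,ee),open('w4.pkl','wb')); cv2.imwrite('pics/w4.png',d['img'])
```

```text
[0.47638203 0.4342622  0.0427465 ] [-3.14149629e+00 -1.14466776e-03  9.75670182e-01] [-0.40805677  0.10259627  0.10355131]
0.021036659218787078 [0.47629615 0.43388921 0.04237657] [-0.11041362 -0.71110407  4.43554484]
(array([0.47599983, 0.43353696, 0.099471  ]), array([-3.14134859e+00,  8.04832462e-04,  9.75716492e-01])) 9.4917 0.02127472236932833 [-0.72650647  0.27317307 -1.37188954]
```

View pics/w4.png

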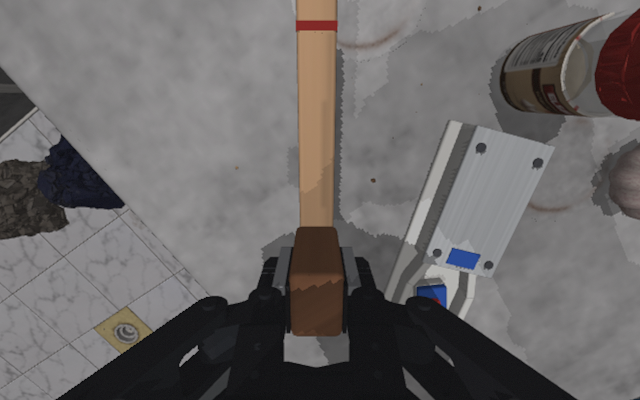

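The stick is held squarely, with the bar running up the image to its red band at (316,25). I'll measure its pose in the tool frame from depth.

```bash
cat > stick.py <<'E'
from h import *
def stick(d):
    K=d['K'];Z=d['z_map']; v,u=np.mgrid[:400,:640]
    c=np.stack([(u-K[0,2])/K[0,0]*Z,-(v-K[1,2])/K[1,1]*Z,-Z,np.ones_like(Z)],-1)
    t=(c@d['hand_eye'].T)[...,:3]
    hsv=cv2.cvtColor(d['img'],cv2.COLOR_BGR2HSV);H,S=hsv[...,0].astype(int),hsv[...,1]
    m=(Z>0)&((H<22)|(H>170))&(S>80)&(t[...,0]>.025)&(abs(t[...,1])<.022)&(t[...,2]<.06)&(t[...,2]>0.0)
    q=t[m]; q=q[abs(q[:,2]-np.median(q[:,2]))<.01]
    xs=np.arange(.03,q[:,0].max()-.003,.006); yc=[];zc=[];xx=[]
    for x in xs:
        s=q[abs(q[:,0]-x)<.003]
        if len(s)>10: xx.append(x); zc.append(np.median(s[:,2])); yc.append((np.percentile(s[:,1],2)+np.percentile(s[:,1],98))/2)
    a=np.polyfit(xx,yc,1); b=np.polyfit(xx,zc,1)
    print('y=',a,'(deg %.2f)'%np.degrees(np.arctan(a[0])),' ztop=',b,'(deg %.2f)'%np.degrees(np.arctan(b[0])),'xmax',q[:,0].max(), len(q))
    return a,b
E
python3 - <<'E'
from stick import *
d,ee=pickle.load(open('w4.pkl','rb')); stick(d)
E
```

```text
y= [-0.0011871  -0.00047459] (deg -0.07)  ztop= [0.00040785 0.0302307 ] (deg 0.02) xmax 0.11960695272660954 7623
```

```bash
cat >> h.py <<'E'
A=np.radians(41.65); EX=np.array([np.cos(A),np.sin(A)]); EY=np.array([-EX[1],EX[0]]); O=np.array([.4966,.3130])
def W(x,y,z): return [*(O+x*EX+y*EY),z]
E
python3 - <<'E'
from bench import r
from stick import *
pi=np.pi
print(r.solve_ik(W(-.145,0,.12),[pi,0,A]),r.solve_ik(W(-.03,0,.05),[pi,0,A]))
r.goto(W(-.145,0,.12),[pi,0,A]); print(r.read_time_s())
r.move_straight(W(-.145,0,.0505),v=.1); r.sleep(.4)
ee=(r.read_ee_pos(),r.read_ee_rot()); d=r.read_camera('wrist'); print(ee,r.read_time_s(),r.read_contact_force())
print('TCP in disp',(ee[0][:2]-O)@EX,(ee[0][:2]-O)@EY)
pickle.dump((d,ee),open('w5.pkl','wb')); cv2.imwrite('pics/w5.png',d['img']); stick(d)
s=r.read_camera('scene'); pickle.dump(s,open('s5.pkl','wb')); cv2.imwrite('pics/s5.png',cv2.resize(s['img'][170:290,260:420],None,fx=5,fy=5,interpolation=cv2.INTER_CUBIC))
P=cloud(d,ee); m=(P[...,2]>.026)&(P[...,2]<.036)&(abs((P[...,:2]-O)@EY)<.04)&((P[...,:2]-O)@EX>.06)
import meas
v,u=np.nonzero(m); q=P[m]; print('roof y range',np.percentile((q[:,:2]-O)@EY,[1,99]))
E
```

```text
[ 0.09142475  0.48072233 -0.93266845  2.09394356  0.53239434  0.82084737
 -2.008518  ] [-0.11311207  0.70832322 -0.78089355  1.88828803  0.67065643  0.82836781
 -2.09447134]
10.425
(array([0.38842508, 0.21660505, 0.05072226]), array([ 3.14135978e+00, -4.34648711e-04,  7.26735896e-01])) 11.7167 [ 1.43675593e-04 -2.01135416e-01 -1.74871750e+00]
TCP in disp -0.1448923078467076 -0.00013735487202945013
y= [-0.00039454 -0.00048738] (deg -0.02)  ztop= [0.00062211 0.03007095] (deg 0.04) xmax 0.11953420833727568 7640Traceback (most recent call last):
  File "<stdin>", line 13, in <module>
    return _quantile_unchecked(
        a, q, axis, out, overwrite_input, method, keepdims, weights)
    return _ureduce(a,
                    func=_quantile_ureduce_func,
    ...<5 lines>...
                    overwrite_input=overwrite_input,
                    method=method)
    r = func(a, **kwargs)
    result = _quantile(arr,
                       quantiles=q,
    ...<2 lines>...
                       out=out,
                       weights=wgt)
    slices_having_nans = np.isnan(arr[-1, ...])
                                  ~~~^^^^^^^^^
IndexError: index -1 is out of bounds for axis 0 with size 0
```

View pics/w5.png

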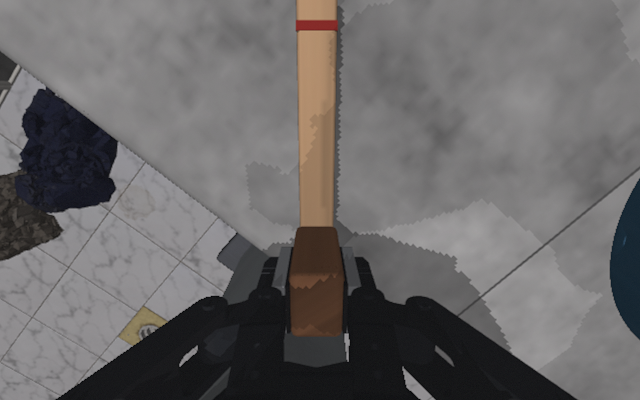

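View pics/s5.png

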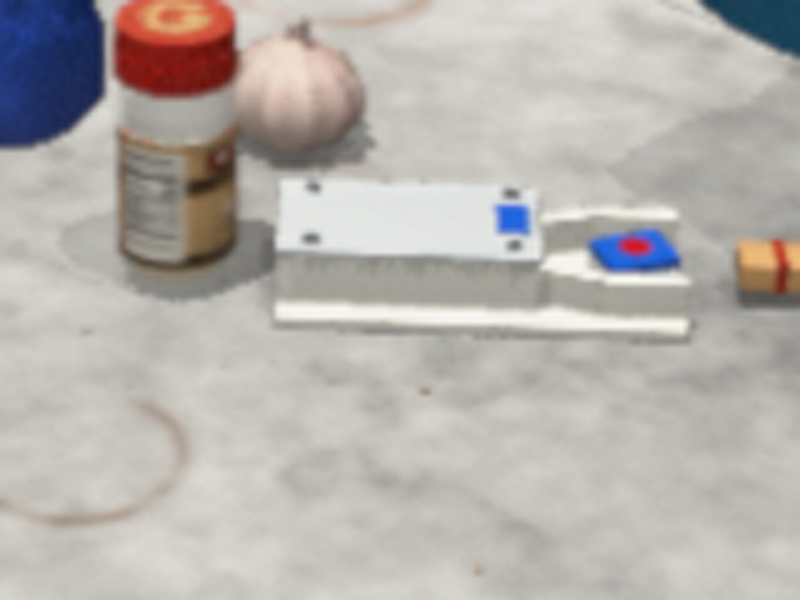

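The nose is about 20 mm in front of the tray, level and in line with it. I'll push in slowly, watching the force.

Run:
```python
from bench import r
from stick import *
f0=np.mean([r.read_contact_force() for _ in range(3)],0); np.save('f0.npy',f0)
for x in (-.125,-.115,-.105,-.098):
    r.move_straight(W(x,0,.0505),v=.03); p=r.read_ee_pos(); f=r.read_contact_force()-f0
    print(x,round(float((p[:2]-O)@EX),4),round(float((p[:2]-O)@EY),4),p[2].round(4),'fx %.2f fy %.2f fz %.2f'%(f[:2]@EX,f[:2]@EY,f[2]),r.read_time_s())
ee=(r.read_ee_pos(),r.read_ee_rot()); d=r.read_camera('wrist'); pickle.dump((d,ee),open('w6.pkl','wb')); cv2.imwrite('pics/w6.png',d['img'])
s=r.read_camera('top'); cv2.imwrite('pics/t6.png',cv2.resize(s['img'][170:290,280:440],None,fx=5,fy=5,interpolation=cv2.INTER_CUBIC))
```

```text
-0.125 -0.1252 0.0 0.0504 fx -0.13 fy -0.36 fz -0.87 12.5833
-0.115 -0.1149 0.0001 0.0505 fx 0.03 fy -0.39 fz 0.48 13.0667
-0.105 -0.1049 0.0 0.0504 fx 0.56 fy -1.57 fz -1.31 13.55
-0.098 -0.0978 0.0001 0.0505 fx 0.61 fy 0.98 fz 0.07 13.9333
```

View pics/w6.png

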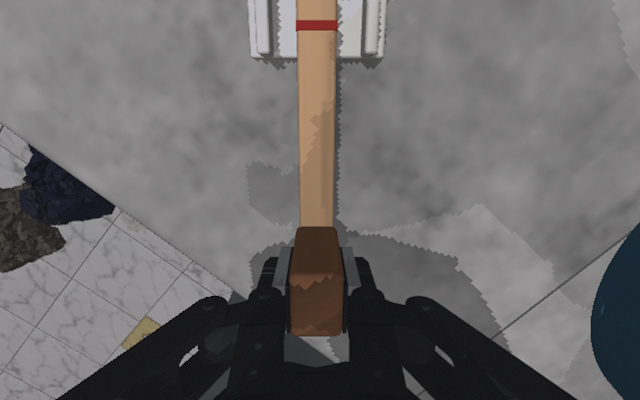

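View pics/t6.png

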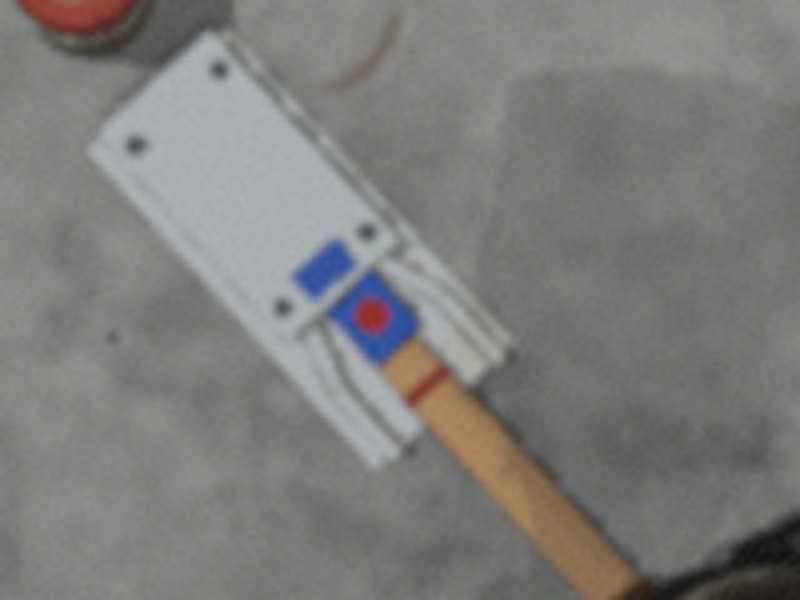

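The tablet has squared up on the nose and is entering the mouth. I'll continue until the backstop is felt.

```bash
cat > push.py <<'E'
from bench import r
from stick import *
f0=np.load('f0.npy')
def rd(n=5):
    L=[]
    for _ in range(n): L.append(r.read_contact_force()); r.sleep(.01)
    f=np.mean(L,0)-f0; p=r.read_ee_pos(); return (p[:2]-O)@EX,(p[:2]-O)@EY,p[2],f[:2]@EX,f[:2]@EY,f[2],np.std(np.array(L)[:,:2]@EX)
def show(x,q): print('%.4f tcp %.4f %.4f %.4f F %.2f %.2f %.2f sd %.2f t %.1f'%(x,*q,r.read_time_s()))
E
python3 - <<'E'
from push import *
x=-.098
while x<-.060:
    x+=.004; r.move_straight(W(x,0,.0505),v=.03); q=rd(); show(x,q)
    if q[3]<-3.2: break
s=r.read_camera('top'); cv2.imwrite('pics/t7.png',cv2.resize(s['img'][170:290,280:440],None,fx=5,fy=5,interpolation=cv2.INTER_CUBIC))
E
```

```text
-0.0940 tcp -0.0939 0.0000 0.0505 F -0.41 0.12 -0.35 sd 0.45 t 14.4
-0.0900 tcp -0.0899 0.0001 0.0505 F -0.22 0.06 -0.31 sd 0.54 t 14.7
-0.0860 tcp -0.0859 0.0000 0.0505 F -0.31 -0.10 -0.13 sd 0.75 t 15.0
-0.0820 tcp -0.0819 0.0001 0.0505 F -0.13 -0.03 -0.65 sd 0.65 t 15.3
-0.0780 tcp -0.0779 0.0000 0.0505 F -0.34 -0.24 -0.36 sd 0.39 t 15.7
-0.0740 tcp -0.0739 0.0000 0.0505 F 0.23 -0.07 -0.47 sd 0.65 t 16.0
-0.0700 tcp -0.0699 0.0000 0.0505 F -0.03 0.23 -0.60 sd 0.35 t 16.3
-0.0660 tcp -0.0659 0.0000 0.0505 F 0.01 -0.60 -0.50 sd 0.31 t 16.6
-0.0620 tcp -0.0619 0.0000 0.0505 F 0.15 0.03 -0.19 sd 0.41 t 17.0
-0.0580 tcp -0.0579 0.0000 0.0505 F -0.05 0.31 -0.55 sd 0.39 t 17.3
```

View pics/t7.png

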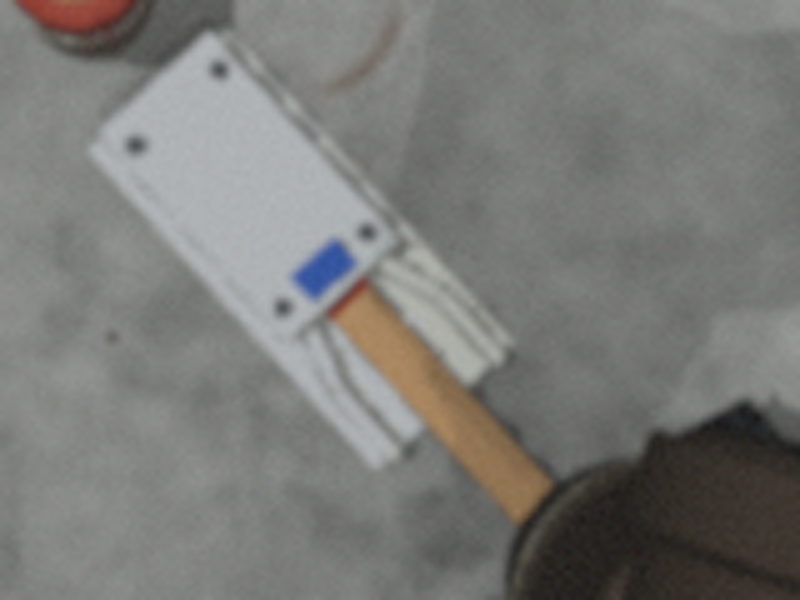

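Run:
```python
from push import *
x=-.058
while x<-.027:
    x+=.002; r.move_straight(W(x,0,.0505),v=.02); q=rd(8); show(x,q)
    if q[3]<-2: break
np.save('x.npy',x)
```

```text
-0.0560 tcp -0.0560 0.0000 0.0505 F -0.21 -0.53 -0.24 sd 0.41 t 17.6
-0.0540 tcp -0.0539 0.0000 0.0505 F -0.02 0.13 -0.60 sd 0.45 t 18.0
-0.0520 tcp -0.0519 0.0000 0.0505 F -0.24 -0.19 -0.24 sd 0.24 t 18.3
-0.0500 tcp -0.0499 0.0000 0.0505 F -0.29 0.13 -0.34 sd 0.35 t 18.6
-0.0480 tcp -0.0480 0.0000 0.0505 F -0.40 0.04 0.01 sd 0.41 t 18.9
-0.0460 tcp -0.0460 0.0000 0.0505 F -0.18 -0.12 -0.48 sd 0.68 t 19.2
-0.0440 tcp -0.0440 -0.0000 0.0505 F -0.06 -0.26 -0.33 sd 0.59 t 19.6
-0.0420 tcp -0.0420 0.0000 0.0505 F -0.05 0.10 -0.28 sd 0.46 t 19.9
-0.0400 tcp -0.0400 0.0000 0.0505 F -0.23 0.17 -0.63 sd 0.37 t 20.2
-0.0380 tcp -0.0379 0.0000 0.0505 F -0.09 -0.13 -0.02 sd 0.42 t 20.5
-0.0360 tcp -0.0363 -0.0000 0.0504 F -1.73 -0.38 0.45 sd 0.53 t 20.8
-0.0340 tcp -0.0346 -0.0001 0.0502 F -4.36 -0.33 0.02 sd 0.73 t 21.1
```

Contact came at TCP x ≈ −37 mm (backstop face near 116 mm), with compliance of about 7 N/mm. I'll use fine steps from here.

Run:
```python
from push import *
x=float(np.load('x.npy'))
while x<-.018:
    x+=.0007 if x<-.0315 else .0004
    r.move_straight(W(x,0,.0505),v=.01); q=rd(8); show(x,q)
    if q[3]<-7.5: break
np.save('x.npy',x)
```

```text
-0.0333 tcp -0.0335 -0.0001 0.0504 F -4.48 0.33 -0.78 sd 0.33 t 21.4
-0.0326 tcp -0.0326 -0.0001 0.0505 F -4.10 -0.17 -0.89 sd 0.57 t 21.8
-0.0319 tcp -0.0317 -0.0000 0.0505 F -3.77 -0.24 -1.09 sd 0.29 t 22.1
-0.0312 tcp -0.0311 -0.0000 0.0505 F -4.10 -0.61 -0.72 sd 0.48 t 22.4
-0.0308 tcp -0.0307 0.0000 0.0505 F -4.10 -0.53 -0.81 sd 0.49 t 22.7
-0.0304 tcp -0.0304 0.0000 0.0505 F -4.26 -0.68 -0.44 sd 0.32 t 23.0
-0.0300 tcp -0.0300 0.0000 0.0505 F -4.20 -0.31 -0.60 sd 0.50 t 23.4
-0.0296 tcp -0.0295 -0.0000 0.0505 F -3.85 -0.02 -0.67 sd 0.33 t 23.7
-0.0292 tcp -0.0292 -0.0000 0.0505 F -3.95 -0.40 -1.28 sd 0.48 t 24.0
-0.0288 tcp -0.0288 -0.0000 0.0505 F -4.09 -0.25 -0.61 sd 0.41 t 24.3
-0.0284 tcp -0.0284 -0.0000 0.0505 F -4.05 -0.34 -0.36 sd 0.47 t 24.6
-0.0280 tcp -0.0280 0.0000 0.0505 F -4.42 -0.20 -0.83 sd 0.52 t 24.9
-0.0276 tcp -0.0278 -0.0000 0.0504 F -5.06 -0.58 -0.36 sd 0.35 t 25.2
-0.0272 tcp -0.0278 -0.0001 0.0503 F -6.05 -0.26 0.04 sd 0.45 t 25.6
-0.0268 tcp -0.0276 -0.0001 0.0503 F -7.19 -0.28 0.70 sd 0.46 t 25.9
-0.0264 tcp -0.0276 -0.0000 0.0502 F -9.09 -0.32 1.80 sd 0.67 t 26.2
```

The stop is hard at TCP x = −27.7 mm. I'll press a little more and hold.

Run:
```python
from push import *
x=float(np.load('x.npy'))
for i in range(4):
    q=rd(8); show(x,q)
    if q[3]<-10.5: break
    x+=.0003; r.move_straight(W(x,0,.0505),v=.01)
for i in range(5): r.sleep(.12); q=rd(8); show(x,q)
np.save('x.npy',x)
```

```text
-0.0264 tcp -0.0276 -0.0001 0.0502 F -8.66 -0.36 1.38 sd 0.59 t 26.3
-0.0261 tcp -0.0276 -0.0001 0.0501 F -9.10 -0.28 1.79 sd 0.61 t 26.6
-0.0258 tcp -0.0275 -0.0001 0.0501 F -9.83 -0.17 1.89 sd 0.78 t 26.9
-0.0255 tcp -0.0275 -0.0001 0.0500 F -10.56 -0.28 2.38 sd 0.29 t 27.2
-0.0255 tcp -0.0274 -0.0001 0.0500 F -10.68 -0.33 2.19 sd 0.61 t 27.4
-0.0255 tcp -0.0275 -0.0001 0.0500 F -10.38 -0.13 2.47 sd 0.52 t 27.6
-0.0255 tcp -0.0275 -0.0001 0.0500 F -10.68 -0.40 2.22 sd 0.28 t 27.8
-0.0255 tcp -0.0275 -0.0001 0.0500 F -10.65 -0.08 2.17 sd 0.29 t 27.9
-0.0255 tcp -0.0275 -0.0001 0.0500 F -10.47 -0.24 2.27 sd 0.42 t 28.1
```

Held at about 10.5 N for nearly a second. I'll draw straight out and lay the stick back where it first lay, because the counter edge is too close in front of the tray.

Run:
```python
from push import *
pi=np.pi
r.move_straight(W(-.04,0,.0505),v=.02)
r.move_straight(W(-.145,0,.0505),v=.06); show(-.145,rd())
r.move_straight(W(-.145,0,.12),v=.12)
r.goto([.4762,.4337,.12],[pi,0,np.radians(55.9)])
r.move_straight([.4762,.4337,.05],v=.1)
z=.05
while z>.0395:
    z-=.001; r.move_straight([.4762,.4337,z],v=.02); q=rd(5); show(z,q)
    if q[5]>2.5: break
s=r.read_camera('scene'); cv2.imwrite('pics/s8.png',cv2.resize(s['img'][170:290,260:420],None,fx=5,fy=5,interpolation=cv2.INTER_CUBIC))
```

```text
-0.1450 tcp -0.1447 0.0001 0.0505 F -0.40 -0.02 -0.44 sd 0.42 t 30.9
0.0490 tcp 0.0652 0.1038 0.0495 F 0.05 0.04 -0.46 sd 0.42 t 33.8
0.0480 tcp 0.0650 0.1037 0.0480 F -0.25 0.21 0.16 sd 0.45 t 34.0
0.0470 tcp 0.0649 0.1038 0.0469 F -0.22 -0.01 -0.23 sd 0.56 t 34.3
0.0460 tcp 0.0649 0.1038 0.0459 F 0.06 0.14 -0.50 sd 0.32 t 34.6
0.0450 tcp 0.0649 0.1037 0.0450 F 0.35 -0.05 -0.26 sd 0.48 t 34.9
0.0440 tcp 0.0649 0.1037 0.0439 F 0.18 -0.16 -0.09 sd 0.45 t 35.2
0.0430 tcp 0.0650 0.1037 0.0430 F 0.42 0.16 -0.49 sd 0.15 t 35.5
0.0420 tcp 0.0651 0.1038 0.0424 F -1.38 -0.46 5.21 sd 0.32 t 35.8
```

View pics/s8.png

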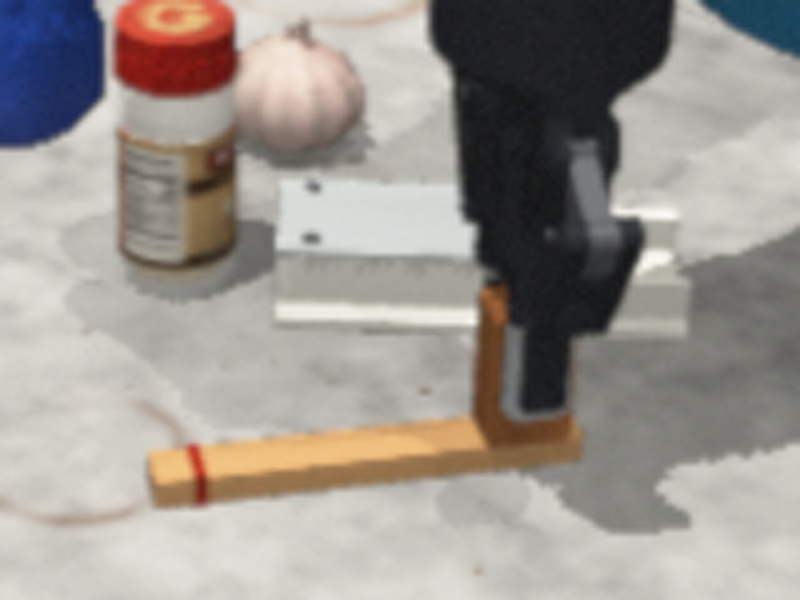

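Run:
```python
from push import *
r.command_gripper(.05); p=r.read_ee_pos()
r.move_straight([p[0],p[1],.16],v=.1); r.sleep(.3)
ee=(r.read_ee_pos(),r.read_ee_rot())
d=r.read_camera('wrist'); cv2.imwrite('pics/w9.png',d['img'])
from meas import go; 
try: go(d,ee)
except Exception as e: print(e)
s=r.read_camera('scene'); cv2.imwrite('pics/s9.png',cv2.resize(s['img'][170:290,260:420],None,fx=5,fy=5,interpolation=cv2.INTER_CUBIC))
print(r.read_time_s())
```

```text
handletop 1108 (array([0.49766306, 0.46623727]), [20.85385513305664, 105.55135345458984], np.float32(56.83634)) zmed 0.062
bar 2325 (array([0.49827582, 0.4617829 ]), [22.122373580932617, 142.73516845703125], np.float32(55.477867)) zmed 0.0123
 PCA ang 56.329594485381456 c [0.51129707 0.48521706]
blue 283 0.0315 [432.2 224.7] (array([0.54455597, 0.35513226]), [11.497405052185059, 20.06578254699707], np.float32(131.41118))
roof 6396 (array([0.57284869, 0.38089142]), [52.21541213989258, 95.93331909179688], np.float32(41.77974))
37.9667
```

View pics/w9.png

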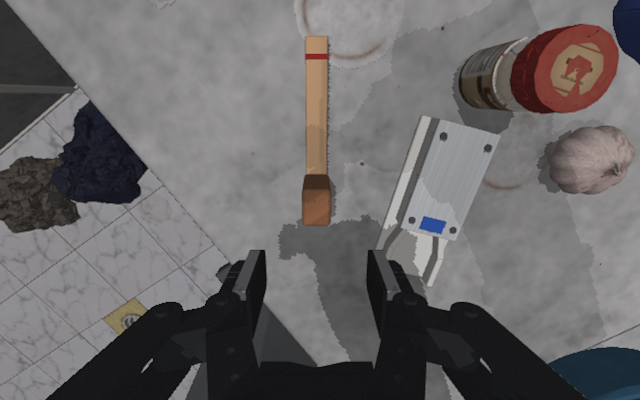

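View pics/s9.png

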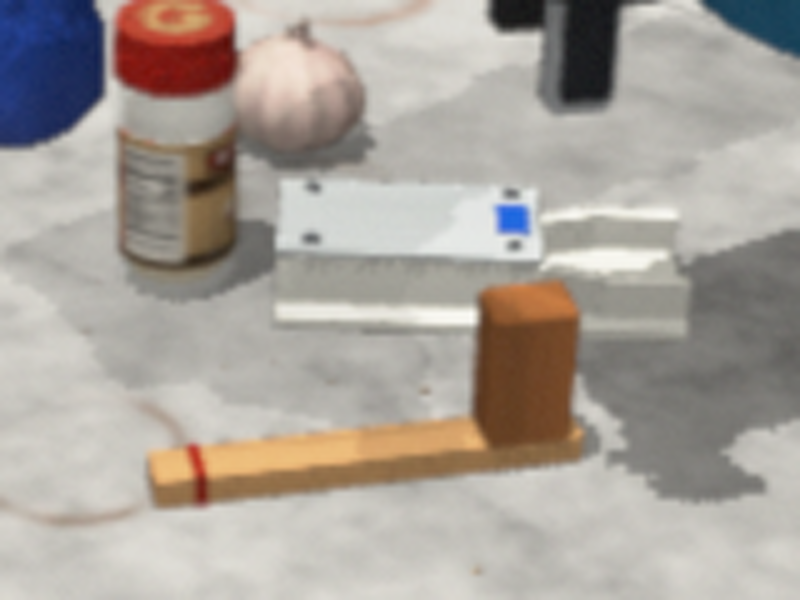

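The stick lies flat and free, clear of the dispenser. The tray is empty, and the jar and garlic are in the same place as before. I'll hand in.

```bash
python3 -c "
from bench import r
r.job_done(); print(r.read_time_s())"
```

```text
the job is handed in; nothing more can be done
the job is handed in; nothing more can be done
```

I pushed the tablet into the channel with the stick and drove the backstop home. I then laid the stick back on the worktop and handed the job in at about 38 s; no verdict is reported.

- **Backstop:** The tablet met it at about 116 mm and slid it at about 4 N for 8–9 mm until it stopped dead.
- **Pressing:** I held it there for close to a second. The wrist sensor read about 10.5 N along the push, with no reading near 20 N. The wrist also carried about 2 N upward during the press, so the force on the tablet itself is inferred, not measured.
- **Last pictures:** The tray is empty. The stick lies flat and released, well to the side of the dispenser. The jar and garlic look the same as before.
- **Not seen directly:** The tablet and backstop are under the roof. Their final position comes from the stick's depth and the forces, which put the tablet's centre at about 111 mm. No check failed or disagreed.

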